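# Bundle three cartons in the press and hold it on the fourth click

## Task

Stand three of the four small staple cartons on end, side by side, in the nest of the bundling press, leaving the fourth standing out on the bench. Then pull the press lever round by its knob until it has clicked exactly four times - three close the row up, the fourth squeezes it, a fifth would crush the cartons - and finish while still holding the knob there so that I can tape the bundle: the lever springs home if it is let go. Leave the other things on the bench where they are.

Things in the scene. Friction and masses are not known exactly. Their poses are not given: they have to be found in the camera images.
- press: bundling press, fixed to the bench: grey bed 262 mm long (along its y), 112 mm wide, 12 mm thick. Origin at the bench under the nest's middle; z up, y along the row from the dark gear housing (y = -177 to -95 mm, 58 mm high) to the backstop (62 mm wide, 70 mm high, face at y = +41 mm); -x is the side towards the robot. Its yaw varies
- nest (a point): middle of the nest floor, 12 mm above the bench; axes as the press. The nest is 82 mm long in y between the backstop (face at +41 mm) and the pad (face at -41 mm with the lever home), both about 60 mm high, and 55 mm wide in x between guide rails 12 mm high. Three cartons stand in it side by side, thickness along y, width along x: 66 mm, 16 mm to spare
- press_pad: rubber-faced pressing pad of the press, 44 mm wide, 56 mm high, between housing and nest; origin in its face, 30 mm above the nest floor; axes as the press. The lever drives it towards the backstop, 25 mm per rad; a spring behind it (3 N preload, 1 N/mm, 10 mm of give) lets it press three cartons from about 0.64 rad on, with about 7 N in the fourth notch
- pivot (a point): point on the lever's vertical pivot axis, 115 mm above the bench, level with the middle of the knob; axes as the press
- press_lever (a joint): lever angle, rad: 0 = home, the lever pointing to the press's -y; grows as it is pulled clockwise seen from above, to the press's -x (towards the robot); end stop at 1.06. It clicks into the next notch as it passes 0.1, 0.3, 0.5, 0.7 (fourth) and 0.9 (fifth); notches at 0, 0.2, 0.4, 0.6, 0.8. Let go, it springs home through all of them
- press_quadrant: fixed toothed quadrant under the lever, 55 mm radius, round teeth 0.2 rad apart; a sprung pawl on the lever rides over them. At the knob one feels 6 to 8 N of pull leaving a notch, easing to 2 to 4 N before the next, then a jump of 4 to 5 N as the pawl drops in. Origin on the pivot axis, 58 mm above the bench; axes as the press
- press_knob: black upright knob that turns freely on the lever's end, 25 to 27 mm thick, 48 mm tall, its foot 91 mm and its top 139 mm above the bench, 155 mm from the pivot axis; origin at the middle of its foot, z up (its own yaw means nothing)
- knob_mid (a point): middle of the knob, 115 mm above the bench: where to grip it from above. The lever bar below it is 18 to 26 mm wide, its upper face 90 mm above the bench
- carton_1_mid (a point): centre of one of four like staple cartons, 45x70x22 mm, about 80 g, each standing on its small end, 70 mm tall; its x axis is the 45 mm width, y points up (70 mm), z is the 22 mm thickness
- carton_2_mid (a point): centre of one of four like staple cartons, 45x70x22 mm, about 80 g, each standing on its small end, 70 mm tall; its x axis is the 45 mm width, y points up (70 mm), z is the 22 mm thickness
- carton_3_mid (a point): centre of one of four like staple cartons, 45x70x22 mm, about 80 g, each standing on its small end, 70 mm tall; its x axis is the 45 mm width, y points up (70 mm), z is the 22 mm thickness
- carton_4_mid (a point): centre of one of four like staple cartons, 45x70x22 mm, about 80 g, each standing on its small end, 70 mm tall; its x axis is the 45 mm width, y points up (70 mm), z is the 22 mm thickness
- marker_black: black and white marker pen, 130 mm long, 17 mm thick, lying between cartons and press; bystander; origin in the middle of its underside
- glue_stick: white glue stick with a red cap, 27 mm thick, 96 mm tall, standing; bystander; origin in the middle of its underside
- pad_yellow: pad of yellow notes, 78x77x32 mm, lying on the near edge of the bench; bystander; origin in the middle of its underside
- mouse: black computer mouse, 108x62x41 mm; bystander; origin in the middle of its underside
- cutter_red: red box cutter, 156 mm long; bystander; origin in the middle of its underside
- screwdriver: screwdriver with a red handle, 193 mm long; bystander; origin in the middle of its underside
There are look-alikes about, which are no part of the job. Leave any blue look-alike of the part that bears carton_1_mid alone.

How it is judged (in metres and radians):
On the way:
1. three cartons stand in the press, let go of, and the lever is still home ((((horizontal distance between carton_2_mid and nest below 0.04 m and z of carton_2_mid in the frame of nest below 0.041 m) and (horizontal distance between carton_3_mid and nest below 0.04 m and z of carton_3_mid in the frame of nest below 0.041 m) and (horizontal distance between carton_4_mid and nest below 0.04 m and z of carton_4_mid in the frame of nest below 0.041 m) and (horizontal distance between carton_1_mid and nest above 0.08 m and height (world z) of carton_1_mid below 0.042 m)) or ((horizontal distance between carton_1_mid and nest below 0.04 m and z of carton_1_mid in the frame of nest below 0.041 m) and (horizontal distance between carton_3_mid and nest below 0.04 m and z of carton_3_mid in the frame of nest below 0.041 m) and (horizontal distance between carton_4_mid and nest below 0.04 m and z of carton_4_mid in the frame of nest below 0.041 m) and (horizontal distance between carton_2_mid and nest above 0.08 m and height (world z) of carton_2_mid below 0.042 m)) or ((horizontal distance between carton_1_mid and nest below 0.04 m and z of carton_1_mid in the frame of nest below 0.041 m) and (horizontal distance between carton_2_mid and nest below 0.04 m and z of carton_2_mid in the frame of nest below 0.041 m) and (horizontal distance between carton_4_mid and nest below 0.04 m and z of carton_4_mid in the frame of nest below 0.041 m) and (horizontal distance between carton_3_mid and nest above 0.08 m and height (world z) of carton_3_mid below 0.042 m)) or ((horizontal distance between carton_1_mid and nest below 0.04 m and z of carton_1_mid in the frame of nest below 0.041 m) and (horizontal distance between carton_2_mid and nest below 0.04 m and z of carton_2_mid in the frame of nest below 0.041 m) and (horizontal distance between carton_3_mid and nest below 0.04 m and z of carton_3_mid in the frame of nest below 0.041 m) and (horizontal distance between carton_4_mid and nest above 0.08 m and height (world z) of carton_4_mid below 0.042 m))) and angle between each of carton_1_mid, carton_2_mid, carton_3_mid, carton_4_mid's own y axis and vertical below 0.15 rad and value of joint press_lever below 0.06 rad and contact force between the fingers and anything else below 0.3 N), for 0.1 s.
At the end, for the whole second after the job is handed in: Three cartons upright in the nest (centres within 40 mm of its middle, on its floor, tilt under 0.15 rad), the fourth upright on the bench over 80 mm from the nest's middle; lever at rest at 0.72 to 0.88 rad, pad pressing with over 3 N, fingers bearing on the knob with over 2 N ((((horizontal distance between carton_2_mid and nest below 0.04 m and z of carton_2_mid in the frame of nest below 0.041 m) and (horizontal distance between carton_3_mid and nest below 0.04 m and z of carton_3_mid in the frame of nest below 0.041 m) and (horizontal distance between carton_4_mid and nest below 0.04 m and z of carton_4_mid in the frame of nest below 0.041 m) and (horizontal distance between carton_1_mid and nest above 0.08 m and height (world z) of carton_1_mid below 0.042 m)) or ((horizontal distance between carton_1_mid and nest below 0.04 m and z of carton_1_mid in the frame of nest below 0.041 m) and (horizontal distance between carton_3_mid and nest below 0.04 m and z of carton_3_mid in the frame of nest below 0.041 m) and (horizontal distance between carton_4_mid and nest below 0.04 m and z of carton_4_mid in the frame of nest below 0.041 m) and (horizontal distance between carton_2_mid and nest above 0.08 m and height (world z) of carton_2_mid below 0.042 m)) or ((horizontal distance between carton_1_mid and nest below 0.04 m and z of carton_1_mid in the frame of nest below 0.041 m) and (horizontal distance between carton_2_mid and nest below 0.04 m and z of carton_2_mid in the frame of nest below 0.041 m) and (horizontal distance between carton_4_mid and nest below 0.04 m and z of carton_4_mid in the frame of nest below 0.041 m) and (horizontal distance between carton_3_mid and nest above 0.08 m and height (world z) of carton_3_mid below 0.042 m)) or ((horizontal distance between carton_1_mid and nest below 0.04 m and z of carton_1_mid in the frame of nest below 0.041 m) and (horizontal distance between carton_2_mid and nest below 0.04 m and z of carton_2_mid in the frame of nest below 0.041 m) and (horizontal distance between carton_3_mid and nest below 0.04 m and z of carton_3_mid in the frame of nest below 0.041 m) and (horizontal distance between carton_4_mid and nest above 0.08 m and height (world z) of carton_4_mid below 0.042 m))) and angle between each of carton_1_mid, carton_2_mid, carton_3_mid, carton_4_mid's own y axis and vertical below 0.15 rad and value of joint press_lever between 0.72 and 0.88 rad and velocity of joint press_lever between -0.05 and 0.05 rad/s and contact force between the fingers and press_knob above 2 N and contact force between press_pad and anything else above 3 N); the arm keeps its last pose, push and grip.
It fails at once if the lever is pulled over to the fifth click (value of joint press_lever above 0.9 rad).
It fails at once if another thing on the bench is pushed more than 30 mm from its place (distance of any of marker_black, glue_stick, pad_yellow, mouse, cutter_red, screwdriver from where it was at the start of the episode above 0.03 m).
It also fails if it takes over 70 s, if anything falls off the work surface, if the arm or the gripper's body presses on something with over 40 N, if the wrist force passes 120 N, or if a joint passes its speed limit or range.

## Robot

A 6-joint arm with a two-finger parallel gripper is mounted at the origin on a cart in front of the work surface, level with it; the furniture and walls round the work are solid. World frame = base frame: x ahead of the robot, y to its left, z up, the work surface at z = 0. Lengths are in mm, angles in rad, forces in N, time in s.
With the tool pointing down it reaches from about 275 to 1000 mm from the base axis. Payload 8.4 kg.
Tool frame: the origin (TCP) lies at the very end of the fingers, on their centre line; the grasp point (between the pads) lies 19 mm behind it; z points along the fingers, y is the line along which they close (so a half turn about z gives the same grasp; the last joint's range is limited). The gripper opens to 85 mm and grips with 20 to 120 N. Pads are 22 mm wide; open, the fingers measure 114 mm over their backs; the gripper's body (76 mm by 85 mm) begins 54 mm behind the grasp point. The pads swing forward as they close: fully open they stand 13 mm farther back than shut.
Start: joints at [1.107, 0.353, 1.633, -0, 1.155, -0.002], TCP at [278.474, 559.536, 231.281] pointing down, gripper open.
Joint ranges: [-2.63, 2.63], [-0.92, 2.1], [0.06, 2.66], [-1.3, 4.44], [0, 2.69], [-3.02, 3.02]. Speed limits (rad/s): [2.22, 2.22, 2.79, 3.14, 3.14, 3.14].

## Interface

Orientations are given as [roll, pitch, yaw] about the fixed x, y, z axes, in that order (R = Rz(yaw) Ry(pitch) Rx(roll)).
In Python, from rig import sensors, grab_frame, camera_params, order gives the robot as it stands. The module is installed in compiled form; this text tells all that it offers.
- The arm moves only by the tool move_arm, never from a script. Its argument "motion" is a list of rows, each a list of 7 numbers: the turn, a rotation vector about the tool's x, y, z in fractions of the full range, 1 being 120 degrees, then the shift along the tool's x, y, z in a scale on which 1.0 is 0.75 m, then the finger opening in m, from 0 to 0.0854. A call has 1 to 8 rows; each row is the pose to reach, as a shift and turn from the pose commanded when the call began, along the tool's axes at that moment; what a row does not reach only later rows make up. A row lasts 1/8 s, in which the tool goes at most 62.5 mm and 10.7 degrees, less where a joint would pass 70% of its speed; a pose out of reach is approached as far as the arm can. Shift and turn numbers lie between -1 and 1, and a call with a number outside is refused. A call with a gripper value outside its range is refused whole. The fingers move at their own pace and stop on an object; "grip_force" is the grip in N (left out, the last holds). Time passes only in rows, so rows that repeat a pose let the fingers close. It gives the time, the measured TCP pose, the force, the opening and the grip force at its end, in the units of the state.
- sensors.sense(): the state, without advancing time (a new reading comes with each control period).
- grab_frame(name): name is "scene" or "side" or "wrist"; returns (picture, depth): 384x512x3 uint8, red, green, blue; 384x512 float32, mm along the optical axis (not along the pixel's ray), 0 where there is no reading.
- camera_params(name): a dict with "camera_matrix" (3x3 intrinsics, pixels), "world_from_camera" (4x4, takes a point from camera to world coordinates). Camera axes: x right, y down, z forward; pixel columns grow to the right and rows downward; lengths in mm; the calibration is good to about 2 mm. A picture is of the moment at which its call begins: read the wrist's pose just before it. camera_params takes no time and is no camera call; for the wrist camera it gives the pose at the moment of the call.
- order.sign_off(): hands the job in; it is judged then, once.
The state is a dict: "clock": time; "qpos": joint angles; "qvel": joint speeds; "joint_efforts": joint torques, N m; "eef_pos": TCP position; "tcp_rot": TCP orientation; "contact_force": force on the tool from outside, world axes, zero at the start; "wrist_torque": the same for the moment, N m; "opening": opening from 0.0 (shut) to 1.0 (fully open); "grasp_force": force on a finger pad.
Only numpy, scipy, OpenCV 4.12 (cv2) and the standard library are available. Lean on these libraries where they do the work, as an engineer would, in place of code of your own. Each camera call takes 0.05 s, during which the arm holds its last target. There are 200 camera calls.

## Working session

There is one attempt and no reset: what is moved stays moved. The work goes in short steps, Python scripts to look and compute and a tool call to move; the robot and the scene stay as the last step left them, time stands still between calls to the robot, and variables do not carry over. Pictures are saved under pics/ and viewed, at most 11 in all, crops included, and the job is handed in when it is done.

Besides the shell and the picture viewer there is one more tool, called as name(argument=value, ...) on one line, values as JSON. move_arm: Moves the arm, as the interface text tells. Its arguments: {"type":"object","properties":{"motion":{"type":"array","items":{"type":"array","items":{"type":"number"}}},"grip_force":{"type":"number"}},"required":["motion"]}

```bash
mkdir -p pics; cat > h.py <<'E'
import numpy as np,cv2
from rig import sensors,grab_frame,camera_params,order
def cloud(n):
    p,d=grab_frame(n);c=camera_params(n);K=c["camera_matrix"];T=np.array(c["world_from_camera"])
    K=np.array(K);v,u=np.mgrid[:384,:512]
    P=np.stack([(u-K[0,2])/K[0,0]*d,(v-K[1,2])/K[1,1]*d,d],-1)@T[:3,:3].T+T[:3,3]
    P[d==0]=np.nan
    return p,d,P
E
python3 - <<'E'
from h import *
s=sensors.sense();print({k:np.round(v,3) for k,v in s.items()})
ims=[]
for n in("scene","side"):
    p,d,P=cloud(n);np.savez(f"{n}.npz",p=p,P=P);cv2.imwrite(f"pics/{n}.png",cv2.resize(p[:,:,::-1],(800,600)))
    c=camera_params(n);print(n,np.round(c["world_from_camera"],2).tolist(),np.round(c["camera_matrix"],1).tolist())
E
```

```text
{'clock': np.float64(0.0), 'qpos': array([ 1.107,  0.354,  1.634, -0.   ,  1.155, -0.002]), 'qvel': array([ 0.001,  0.   ,  0.   , -0.001,  0.   ,  0.002]), 'joint_efforts': array([ 1.0000e-03, -6.0525e+01, -3.4207e+01,  0.0000e+00,  9.0000e-03,
        0.0000e+00]), 'eef_pos': array([278.259, 559.093, 230.56 ]), 'tcp_rot': array([-3.14,  0.  ,  2.68]), 'contact_force': array([-0.245,  0.165, -0.558]), 'wrist_torque': array([ 0.027, -0.018, -0.005]), 'grasp_force': np.float64(0.0), 'opening': np.float64(1.002)}
scene [[0.79, -0.38, 0.48, -35.19], [-0.61, -0.46, 0.64, -527.14], [-0.02, -0.8, -0.6, 851.39], [0.0, 0.0, 0.0, 1.0]] [[406.7, 0.0, 256.6], [0.0, 406.7, 193.7], [0.0, 0.0, 1.0]]
side [[-0.94, -0.12, 0.33, 107.36], [-0.35, 0.36, -0.86, 1480.02], [-0.01, -0.92, -0.38, 651.69], [0.0, 0.0, 0.0, 1.0]] [[365.5, 0.0, 252.9], [0.0, 365.5, 197.5], [0.0, 0.0, 1.0]]
```

View pics/scene.png

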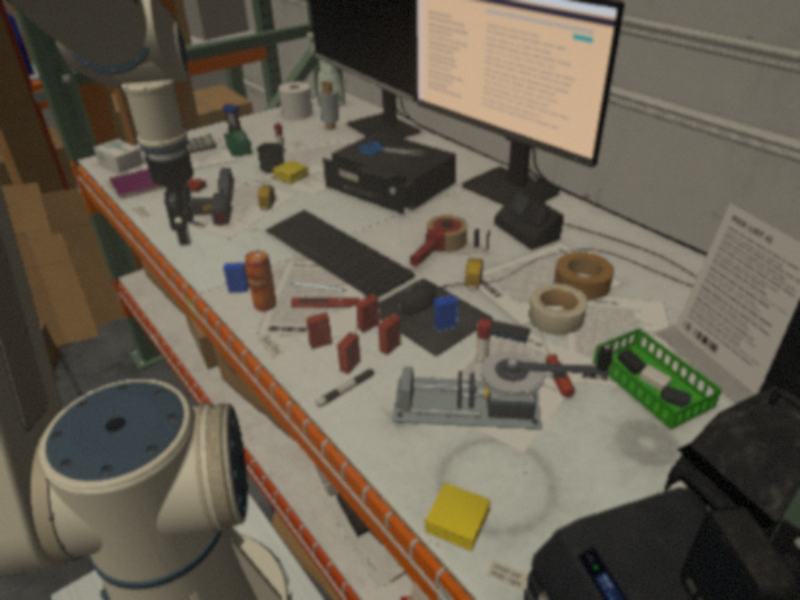

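View pics/side.png

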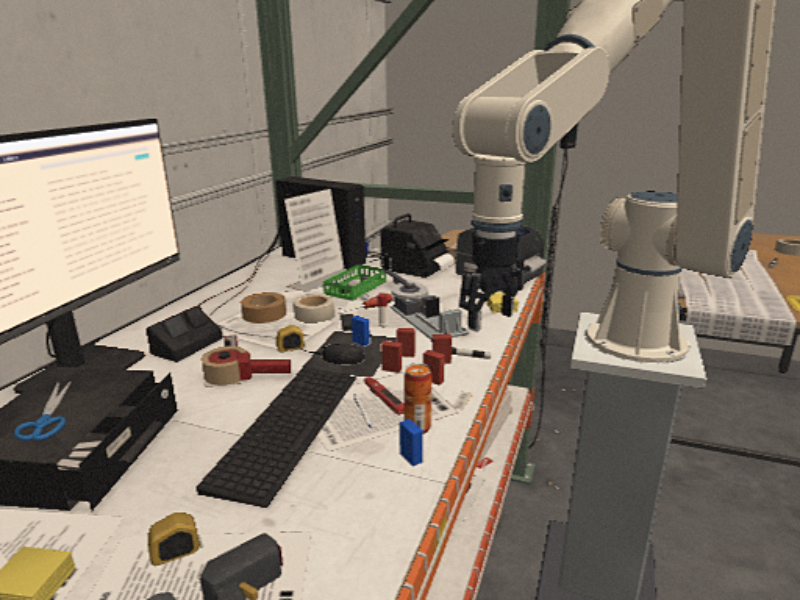

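The scene view shows four red cartons at (318,330), (368,312), (348,352) and (389,333). The blue look-alikes are at (236,277) and (446,313), and I leave those alone. The press is at (468,400), with the knob at about (604,362) at the lever's far end. The pen is at (346,387) and the glue stick at (484,340). The side view shows the same four red cartons around (390,350)–(440,365).

```bash
python3 - <<'E'
from h import *
for n in("scene","side"):
    f=np.load(n+".npz");p,P=f["p"],f["P"];x,y,z=P[...,0],P[...,1],P[...,2]
    hsv=cv2.cvtColor(p,cv2.COLOR_RGB2HSV);h,s,v=[hsv[...,i].astype(int) for i in range(3)]
    red=((h<8)|(h>172))&(s>110)&(z>15)&(z<95)&(x>200)&(x<900)&(y>-400)&(y<400)
    k,l,st,_=cv2.connectedComponentsWithStats(red.astype(np.uint8))
    for i in range(1,k):
        if st[i,4]<40: continue
        q=P[l==i];zt=np.percentile(q[:,2],97);t=q[q[:,2]>zt-5]
        r=cv2.minAreaRect(t[:,:2].astype(np.float32))
        print(n,i,st[i],"top",zt.round(1),"mean",q.mean(0).round(),"toprect",np.round(r[0],1),np.round(r[1],1),round(r[2],1))
    # height map render of press region
    m=(z>3)&(x>250)&(x<650)&(y>-450)&(y<150)
    print(n,np.nanmin(x),m.sum())
# top-down raster from both
img=np.zeros((600,800,3),np.uint8)
for n in("side","scene"):
    f=np.load(n+".npz");p,P=f["p"].reshape(-1,3),f["P"].reshape(-1,3)
    o=np.argsort(np.nan_to_num(P[:,2]));p,P=p[o],P[o]
    ok=np.isfinite(P[:,0])&(P[:,2]<200)&(P[:,2]>-10);p,P=p[ok],P[ok]
    r=(700-P[:,0]).astype(int);c=(400-P[:,1]).astype(int)
    for a,b,col in zip(r,c,p):
        if 1<=a<599 and 1<=b<799: img[a-1:a+2,b-1:b+2]=col
cv2.imwrite("pics/top.png",img[:,:,::-1])
E
```

```text
scene 1 [227 189  14  22 173] top 74.8 mean [536. 354.  53.] toprect [543.5 359.1] [47.  21.9] 3.7
scene 2 [197 201  14  19 187] top 74.0 mean [431. 371.  51.] toprect [433.2 374.5] [19.2 39.3] 67.6
scene 3 [242 201  14  24 165] top 74.0 mean [530. 271.  56.] toprect [538.5 276.2] [48.4 23.1] 10.2
scene 6 [306 209   8   8  45] top 94.3 mean [649. 125.  83.] toprect [649.5 124.4] [ 4.4 20.3] 52.2
scene 8 [217 214  11  22 127] top 75.0 mean [432. 274.  57.] toprect [440.7 278. ] [39.6 17.2] 23.7
scene 13 [355 241  12  12  94] top 32.5 mean [706. -34.  26.] toprect [705. -37.] [46.3 21.9] 48.4
scene -387.39346067592174 15285
side 2 [233 188  18   8  85] top 93.9 mean [688.  84.  54.] toprect [656.4 141.6] [17.  13.4] 20.4
side 3 [244 210  21  25 338] top 69.4 mean [538. 335.  47.] toprect [541.6 322.6] [109.8  42. ] 85.1
side 4 [271 214  18  29 329] top 69.6 mean [435. 343.  49.] toprect [439.7 334.8] [ 43.  123.4] 5.5
side -1020.3615742738992 1976
```

View pics/top.png

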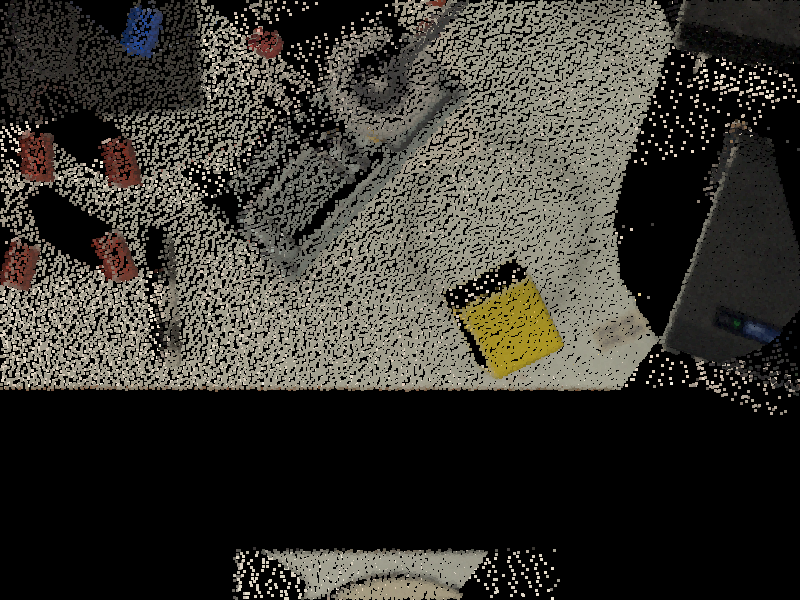

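The top-down view puts the cartons at about (433,374), (440,278), (539,359) and (538,276) in world mm, with tops at about 70–74. The press is turned about 45°, with its nest near (510,105) and its pivot near (617,20). Next I work out a wrist-camera viewpoint.

```bash
cat >> h.py <<'E'
from scipy.spatial.transform import Rotation as R
def tool():
    s=sensors.sense();return np.array(s["eef_pos"]),R.from_euler("xyz",s["tcp_rot"])
def go(x,y,z,yaw,frm=None,q=None):
    """row to reach a tool-down pose from frm (default: measured)"""
    p,r=tool() if frm is None else (np.array(frm[:3]),R.from_euler("xyz",[np.pi,0,frm[3]]))
    t=R.from_euler("xyz",[np.pi,0,yaw]);d=r.inv().apply(np.array([x,y,z])-p)/1000
    print("turn",(r.inv()*t).as_rotvec().round(3),"shift",d.round(4),"rows>=",max(np.ceil(np.linalg.norm(d)/.0625),np.ceil(np.degrees((r.inv()*t).magnitude())/10.7)))
E
python3 - <<'E'
from h import *
p,r=tool();T=np.array(camera_params("wrist")["world_from_camera"])
print("cam in tool",r.inv().apply(T[:3,3]-p).round(1));print(np.round(r.inv().as_matrix()@T[:3,:3],3),np.round(camera_params("wrist")["camera_matrix"],1)[0])
for yw in (2.68,1.6,0): go(470,250,340,yw)
E
```

```text
cam in tool [  81.3   -0.3 -142.3]
[[-0.    -0.949 -0.315]
 [ 1.     0.    -0.001]
 [ 0.001 -0.315  0.949]] [291.3   0.  254. ]
turn [-0.001 -0.    -0.   ] shift [-0.3094 -0.1915 -0.1091] rows>= 7.0
turn [-1.00e-03  1.00e-03  1.08e+00] shift [-0.3094 -0.1915 -0.1091] rows>= 7.0
turn [-0.00e+00  2.00e-03  2.68e+00] shift [-0.3094 -0.1915 -0.1091] rows>= 15.0
```

Careful with the scale: shifts go in shares of 0.75 m and turns go in shares of 120 degrees. That gives: -0.33 m / 0.75 = -0.44, -0.305 m / 0.75 = -0.4067, -0.46 rad / 2.0944 = -0.2196.

move_arm(motion=[[0,0,-0.0286,-0.056,-0.04,-0.04,0.0854],[0,0,-0.0573,-0.1133,-0.08,-0.08,0.0854],[0,0,-0.0859,-0.1733,-0.12,-0.12,0.0854],[0,0,-0.1146,-0.2333,-0.1667,-0.1453,0.0854],[0,0,-0.1432,-0.2933,-0.2067,-0.1453,0.0854],[0,0,-0.1719,-0.3533,-0.2533,-0.1453,0.0854],[0,0,-0.2005,-0.4067,-0.2933,-0.1453,0.0854],[0,0,-0.2196,-0.44,-0.3147,-0.1453,0.0854]])

```text
clock: 1.1
eef_pos: [469.3, 199.0, 340.1]
tcp_rot: [-3.141, -0.0, 3.14]
contact_force: [-0.1, 0.9, 0.6]
opening: 0.999
grasp_force: 0.0
```

move_arm(motion=[[0,0,0,0,0,0,0.0854],[0,0,0,0,0,0,0.0854]])

```text
clock: 1.35
eef_pos: [468.4, 201.6, 340.1]
tcp_rot: [3.141, -0.001, 3.139]
contact_force: [-0.3, -0.5, 1.1]
opening: 1.001
grasp_force: 0.0
```

```bash
python3 - <<'E'
from h import *
print(tool()[0].round(1),sensors.sense()["tcp_rot"])
p,d,P=cloud("wrist");np.savez("w1.npz",p=p,P=P)
cv2.imwrite("pics/w1.png",cv2.resize(p[:,:,::-1],(800,600)))
x,y,z=P[...,0],P[...,1],P[...,2]
hsv=cv2.cvtColor(p,cv2.COLOR_RGB2HSV);h,s,v=[hsv[...,i].astype(int) for i in range(3)]
red=((h<8)|(h>172))&(s>100)&(z>55)&(z<95)
k,l,st,_=cv2.connectedComponentsWithStats(red.astype(np.uint8))
for i in range(1,k):
    if st[i,4]<60: continue
    q=P[l==i]
    r=cv2.minAreaRect(q[:,:2].astype(np.float32))
    print(st[i],"z",np.percentile(q[:,2],[5,50,95]).round(1),"rect",np.round(r[0],1),np.round(r[1],1),round(r[2],1),"mean",q.mean(0).round(1))
print("bench z",np.nanmedian(z[(z<20)&(z>-10)]))
E
```

```text
[468.4 201.6 340.1] [ 3.14140286e+00 -6.19548314e-04  3.13886505e+00]
[504  94   8  17  61] z [61.4 68.8 72.6] rect [394.9 547.4] [ 4.1 24.8] 57.3 mean [396.2 546.2  68.3]
[365 114  29  34 594] z [58.6 69.  70.5] rect [434.4 377.8] [22.9 42.7] 74.5 mean [433.5 375.8  67.8]
[298 120  25  34 536] z [62.6 69.3 70.7] rect [442.3 281.5] [44.8 21.9] 22.2 mean [441.5 280.5  68.7]
[293 183  21  32 444] z [62.  69.1 70.5] rect [537.2 275.9] [46.  21.6] 14.7 mean [534.7 275.2  68.5]
[348 187  20  31 518] z [57.8 68.9 70.4] rect [542.5 360.1] [45.2 23. ] 1.5 mean [540.6 358.3  67.5]
[203 261  17  25 246] z [69.  90.5 94.9] rect [656.3 133.2] [23.4 26.8] 85.7 mean [650.3 134.3  86.3]
bench z 0.33706460832013363
```

View pics/w1.png

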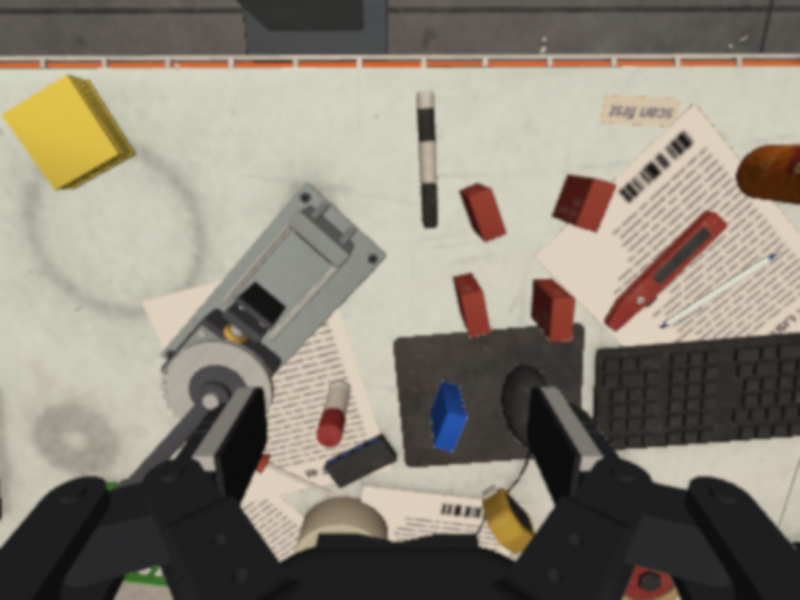

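The wrist view shows the four red cartons at (480,210), (585,200), (472,302) and (553,308). The blue look-alike at (449,415) is not part of the job. The press nest is around (285,275), with the backstop at (325,225), the pad at (262,300) and the pivot hub at (212,390). I measure the press and refine the cartons from this view.

```bash
python3 - <<'E'
from h import *
f=np.load("w1.npz");p,P=f["p"],f["P"];x,y,z=P[...,0],P[...,1],P[...,2]
hsv=cv2.cvtColor(p,cv2.COLOR_RGB2HSV);h,s,v=[hsv[...,i].astype(int) for i in range(3)]
red=((h<8)|(h>172))&(s>100)&(z>66)&(z<74)
k,l,st,_=cv2.connectedComponentsWithStats(red.astype(np.uint8))
for i in range(1,k):
    if st[i,4]<150: continue
    r=cv2.minAreaRect(P[l==i][:,:2].astype(np.float32));a=r[2]+(90 if r[1][1]>r[1][0] else 0)
    print("carton",np.round(r[0],1),np.round(r[1],1),"long axis deg",round((a+90)%180-90,1))
m=(z>8)&(z<16)&(x>390)&(x<620)&(y>-60)&(y<160)
k,l,st,_=cv2.connectedComponentsWithStats(m.astype(np.uint8));i=1+np.argmax(st[1:,4])
q=P[l==i];print(st[i],"bed z",np.median(q[:,2]))
# left (robot side) edge & end edge: fit yaw by scanning support width
c=None
for it,yaw in enumerate(np.radians(np.arange(40,56,1))):
    ux,uy=np.array([np.cos(yaw),np.sin(yaw)]),np.array([-np.sin(yaw),np.cos(yaw)])
    X,Y=q[:,:2]@ux,q[:,:2]@uy
    w=np.percentile(X,99.5)-np.percentile(X,.5)
    if c is None or w<c[0]: c=(w,yaw,ux,uy,X,Y)
w,yaw,ux,uy,X,Y=c;print("width",w,"yaw",np.degrees(yaw),"X",np.percentile(X,[.5,99.5]),"Y",np.percentile(Y,[.5,99.5]))
r=cv2.minAreaRect(q[:,:2].astype(np.float32));print(r)
# rough profile in press frame
Xm=np.percentile(X,[.5,99.5]).mean();Ye=np.percentile(Y,99.5)-85
XX=x*ux[0]+y*ux[1]-Xm;YY=x*uy[0]+y*uy[1]-Ye
for a in np.arange(-180,100,4):
    b=(abs(XX)<24)&(YY>=a)&(YY<a+4)&(z<150)
    if b.sum()>3: print(a,b.sum(),np.percentile(z[b],[5,50,95]).round(),end=" | ")
print("\norigin guess",(Xm*ux+Ye*uy))
np.savez("press.npz",yaw=yaw,o=Xm*ux+Ye*uy)
E
```

```text
carton [434.4 377.9] [22.8 42.7] long axis deg -15.2
carton [442.3 281.5] [44.8 21.9] long axis deg 22.3
carton [537.4 275.9] [45.7 21.6] long axis deg 14.6
carton [542.5 360.3] [45.1 22.6] long axis deg 1.3
[ 106  117  124  117 4142] bed z 11.594046696364614
width 111.0216159358011 yaw 47.0 X [362.85595309 473.87756903] Y [-473.67586839 -231.04320047]
((547.2161254882812, 61.914764404296875), (111.97528076171875, 255.3218994140625), 46.7470588684082)
-180 24 [75. 89. 90.] | -176 33 [73. 89. 90.] | -172 49 [74. 89. 90.] | -168 64 [74. 75. 90.] | -164 69 [74. 76. 90.] | -160 67 [74. 76. 91.] | -156 62 [74. 76. 90.] | -152 67 [74. 76. 90.] | -148 66 [75. 76. 90.] | -144 61 [75. 77. 90.] | -140 54 [74. 77. 90.] | -136 51 [75. 77. 91.] | -132 51 [75. 76. 94.] | -128 66 [75. 77. 97.] | -124 75 [74. 78. 97.] | -120 83 [75. 89. 97.] | -116 105 [75. 88. 97.] | -112 99 [75. 77. 91.] | -108 116 [75. 77. 90.] | -104 69 [74. 76. 78.] | -100 78 [74. 76. 78.] | -96 75 [74. 76. 78.] | -92 83 [73. 75. 77.] | -88 112 [51. 75. 76.] | -84 198 [17. 44. 76.] | -80 121 [12. 72. 76.] | -76 122 [14. 68. 76.
[... 245 characters left out ...]
11. 56. 74.] | -28 348 [11. 42. 70.] | -24 66 [10. 12. 21.] | -20 62 [11. 12. 21.] | -16 66 [10. 12. 21.] | -12 69 [10. 12. 21.] | -8 66 [10. 11. 21.] | -4 67 [10. 12. 21.] | 0 64 [10. 12. 21.] | 4 71 [10. 12. 21.] | 8 66 [10. 12. 20.] | 12 68 [10. 12. 20.] | 16 71 [10. 12. 20.] | 20 67 [10. 12. 19.] | 24 71 [10. 12. 21.] | 28 71 [10. 12. 21.] | 32 70 [10. 12. 20.] | 36 36 [10. 12. 21.] | 52 38 [65. 67. 69.] | 56 89 [68. 70. 71.] | 60 89 [68. 70. 71.] | 64 89 [68. 70. 71.] | 68 131 [11. 69. 71.] | 72 271 [11. 42. 66.] | 76 89 [10. 12. 39.] | 80 84 [10. 12. 28.] | 84 113 [-2.  0. 15.] | 88 71 [-2. -0.  1.] | 92 71 [-2. -0.  1.] | 96 74 [-2. -0.  1.] | 
origin guess [516.46480948  90.43313491]
```

```bash
python3 - <<'E'
from h import *
f=np.load("w1.npz");p,P=f["p"],f["P"];g=np.load("press.npz");yaw,o=float(g["yaw"]),g["o"]
x,y,z=P[...,0],P[...,1],P[...,2]
def fr(yaw):
    c,s=np.cos(yaw),np.sin(yaw);dx,dy=x-o[0],y-o[1];return c*dx+s*dy,-s*dx+c*dy
X,Y=fr(yaw)
m=(abs(X)<30)&(Y>-31)&(Y<-20)&(z>30)&(z<66);print("pad face n",m.sum(),"Y pct",np.percentile(Y[m],[5,25,50,75,95]).round(1),"X",np.percentile(X[m],[1,99]).round(1),"slope",np.polyfit(X[m],Y[m],1))
m=(z>66)&(z<74)&(Y>45)&(Y<75)&(abs(X)<40)
r=cv2.minAreaRect(P[m][:,:2].astype(np.float32));print("backstop top",r,"X",np.percentile(X[m],[1,99]),"Y",np.percentile(Y[m],[1,99]))
e=[(a,Y[m&(abs(X-a)<2)].min()) for a in range(-24,26,4) if (m&(abs(X-a)<2)).any()];e=np.array(e);print("edge",np.polyfit(e[:,0],e[:,1],1))
# bed robot-side edge
m=(z>9)&(z<15);e=[(a,X[m&(abs(Y-a)<2)&(X<-30)&(X>-70)].min()) for a in range(-60,66,6)];e=np.array(e);print("bed -x edge",np.polyfit(e[:,0],e[:,1],1))
e=[(a,X[m&(abs(Y-a)<2)&(X>30)&(X<66)].max()) for a in range(0,66,6)];e=np.array(e);print("bed +x edge",np.polyfit(e[:,0],e[:,1],1))
m=(z>14)&(z<26)&(Y>-15)&(Y<35)&(abs(X)<45);print("rails X",np.percentile(X[m&(X<0)],[2,98]),np.percentile(X[m&(X>0)],[2,98]))
# disc
m=(z>70)&(z<80)&(Y<-60)&(Y>-200)&(abs(X)<80)
(cx,cy),rad=cv2.minEnclosingCircle(np.stack([X[m],Y[m]],-1).astype(np.float32));print("disc",cx,cy,rad)
m=(z>93)&(z<100)&(Y<-60)&(Y>-200)&(abs(X)<80);print("hub",X[m].mean(),Y[m].mean(),m.sum(),np.percentile(X[m],[2,98]),np.percentile(Y[m],[2,98]))
m=(z>86)&(z<93)&(Y<-130)&(Y>-300)&(abs(X)<60);print("bar fit",np.polyfit(Y[m],X[m],1),Y[m].min())
# knob from scene & side
for n in("scene","side"):
    f=np.load(n+".npz");P=f["P"];x,y,z=P[...,0],P[...,1],P[...,2];X,Y=fr(yaw)
    m=(z>105)&(z<145)&(Y<-200)&(Y>-330)&(abs(X)<70);
    if m.sum()>3:print(n,"knob",m.sum(),X[m].mean(),Y[m].mean(),np.percentile(X[m],[5,95]),np.percentile(Y[m],[5,95]),z[m].max())
E
```

```text
pad face n 265 Y pct [-28.3 -27.9 -27.6 -27.4 -27. ] X [-29.1  13.5] slope [-2.03141415e-03 -2.77193555e+01]
backstop top ((465.5236511230469, 128.04266357421875), (61.755157470703125, 19.276147842407227), 46.99727249145508) X [-37.42528137  22.63554104] Y [54.43156816 72.31135516]
edge [4.07715453e-02 5.48702483e+01]
bed -x edge [ 4.85621898e-03 -5.49009751e+01]
bed +x edge [4.57930197e-03 5.52636620e+01]
rails X [-42.11394391 -35.14457241] [19.81431809 26.8569372 ]
disc 14.929100036621094 -122.92146301269531 56.10554122924805
hub 16.480360761222144 -120.4450507655562 86 [ 9.85437803 22.82824576] [-128.35934574 -113.60616756]
bar fit [ 0.03376398 21.50929032] -277.01501788683333
scene knob 129 9.855656252351514 -274.37027193839873 [ 4.51594025 18.22458142] [-286.06500951 -264.5421573 ] 143.27256359164437
side knob 41 24.372767396443688 -269.2821072363933 [12.27171233 34.46433489] [-279.01454778 -261.4826069 ] 137.46719781269258
```

The press pose is fixed: nest at (501.4, 94.0), yaw 46.75°, pivot at (615.7, 20.4), knob home at about (728.6, −85.8). Cartons next to each other leave no room for fingers in the thickness direction, so I'll grip across the 45 mm width. I'll use the cartons at (537,276), (542,360) and (434,378), and leave the one at (442,281), which is nearest the pen.

```bash
python3 - <<'E'
from h import *
f=np.load("w1.npz");p,P=f["p"],f["P"];x,y,z=P[...,0],P[...,1],P[...,2]
m=(z>15)&(z<60)&(x>560)&(x<720)&(y>250)&(y<400);print("mouse x min",np.percentile(x[m],1) if m.any() else None)
# enlarged crop for confirmation of chosen cartons
c=p[95:240,270:420];cv2.imwrite("pics/crop.png",cv2.resize(c[:,:,::-1],(600,580),interpolation=cv2.INTER_CUBIC))
r=np.radians
go(537.4,275.9,130,r(104.6))
print(tool()[1].as_euler("xyz"))
E
```

```text
mouse x min 562.1227427847114
turn [-0.000e+00 -1.000e-03  1.314e+00] shift [-0.0691  0.0741  0.2101] rows>= 8.0
[ 3.14141571e+00 -5.25582234e-04  3.13984289e+00]
```

View pics/crop.png

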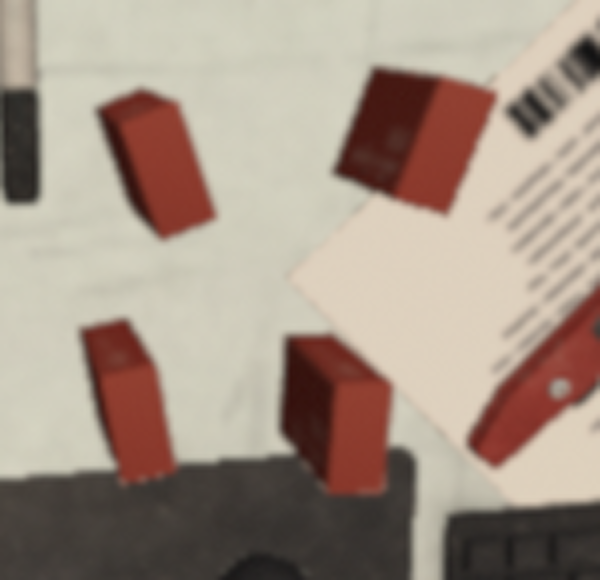

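The crop confirms four like red cartons standing on end. The pick targets are (130,400), (335,415) and (415,140) in the crop; the top-left one stays.

To row units: 0.21 m / 0.75 = 0.28, 0.184 m / 0.75 = 0.2453, 1.314 rad / 2.0944 = 0.6274.

move_arm(motion=[[0,0,0.0812,-0.012,0.012,0.0347,0.065],[0,0,0.1623,-0.024,0.024,0.0693,0.065],[0,0,0.2435,-0.036,0.036,0.104,0.065],[0,0,0.3247,-0.048,0.048,0.1387,0.065],[0,0,0.4058,-0.06,0.06,0.1733,0.065],[0,0,0.487,-0.072,0.072,0.2093,0.065],[0,0,0.5682,-0.084,0.0853,0.2453,0.065],[0,0,0.6274,-0.092,0.0987,0.28,0.065]])

```text
clock: 2.4
eef_pos: [537.5, 276.7, 129.2]
tcp_rot: [-3.141, -0.0, 1.822]
contact_force: [-0.1, -0.3, 0.3]
opening: 0.758
grasp_force: 0.0
```

move_arm(motion=[[0,0,0,0,0,0,0.065],[0,0,0,0,0,0,0.065]])

```text
clock: 2.65
eef_pos: [537.6, 275.7, 131.0]
tcp_rot: [3.141, 0.0, 1.829]
contact_force: [-1.1, 0.6, 0.4]
opening: 0.761
grasp_force: 0.0
```

```bash
python3 - <<'E'
from h import *
r=np.radians
print(tool()[0],tool()[1].as_euler("xyz",degrees=True))
go(537.4,275.9,35,r(104.6))
E
```

```text
[537.61330096 275.65297474 130.98684924] [1.79988062e+02 2.90314723e-04 1.04820088e+02]
turn [0.    0.    0.004] shift [ 0.0003 -0.0002  0.096 ] rows>= 2.0
```

To row units: 0.096 m / 0.75 = 0.128, 0.08 m / 0.75 = 0.1067.

move_arm(motion=[[0,0,0,0,0,0.0533,0.065],[0,0,0,0,0,0.1067,0.065],[0,0,0,0,0,0.128,0.065],[0,0,0,0,0,0.128,0.065],[0,0,0,0,0,0.128,0.03],[0,0,0,0,0,0.128,0.03],[0,0,0,0,0,0.128,0.03],[0,0,0,0,0,0.128,0.03]], grip_force=25)

```text
clock: 3.65
eef_pos: [539.0, 275.7, 36.1]
tcp_rot: [3.139, -0.001, 1.826]
contact_force: [-1.0, 0.4, 6.2]
opening: 0.526
grasp_force: 27.3
```

```bash
python3 - <<'E'
from h import *
r=np.radians
print(tool()[0])
uy=np.array([-np.sin(r(46.75)),np.cos(r(46.75))]);n=np.array([501.4,94.0])
for yy in(28,4.5,-19):print(n+yy*uy)
t=n+28*uy;p=tool()[0]
go(t[0],t[1],140,r(136.75))
go(t[0],t[1],48.5,r(136.75))
E
```

```text
[539.03678621 275.65723809  36.09620449]
[481.00561284 113.18512373]
[498.12233064  97.08332346]
[515.23904843  80.98152318]
turn [ 0.003  0.    -0.561] shift [-0.1425 -0.0969 -0.1042] rows>= 4.0
turn [ 0.003  0.    -0.561] shift [-0.1426 -0.0971 -0.0127] rows>= 4.0
```

To row units: -0.1425 m / 0.75 = -0.19, -0.108 m / 0.75 = -0.144, -0.561 rad / 2.0944 = -0.2679.

move_arm(motion=[[0,0,0,0,0,-0.0667,0.03],[0,0,0,0,0,-0.1333,0.03],[0,0,-0.0668,-0.048,-0.032,-0.1387,0.03],[0,0,-0.1337,-0.096,-0.064,-0.1387,0.03],[0,0,-0.2005,-0.144,-0.0973,-0.1387,0.03],[0,0,-0.2679,-0.19,-0.1293,-0.1387,0.03],[0,0,-0.2679,-0.19,-0.1293,-0.1387,0.03],[0,0,-0.2679,-0.19,-0.1293,-0.1387,0.03]])

```text
clock: 4.65
eef_pos: [480.8, 113.0, 139.1]
tcp_rot: [3.14, 0.001, 2.385]
contact_force: [0.4, -0.0, -0.4]
opening: 0.524
grasp_force: 26.7
```

```bash
python3 - <<'E'
from h import *
r=np.radians
p=tool()[0];print(p)
go(481.0,113.2,49,r(136.75))
p,d=grab_frame("wrist");cv2.imwrite("pics/w2.png",p[:,:,::-1])
E
```

```text
[480.77252911 113.03265612 139.07505705]
turn [ 0.002  0.001 -0.002] shift [0.     0.0001 0.0901] rows>= 2.0
```

View pics/w2.png

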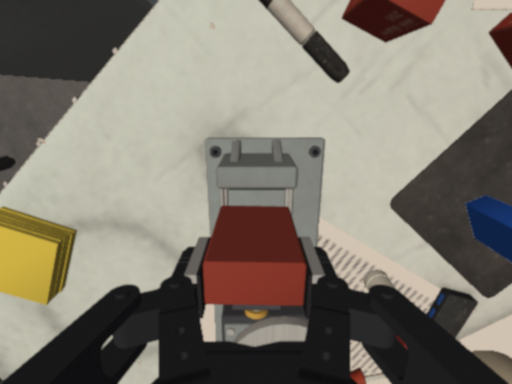

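The carton is held square and lined up with the nest, with the backstop behind it at (258,175). I lower it.

To row units: 0.09 m / 0.75 = 0.12, 0.089 m / 0.75 = 0.1187.

move_arm(motion=[[0,0,0,0,0,0.0533,0.03],[0,0,0,0,0,0.0933,0.03],[0,0,0,0,0,0.1107,0.03],[0,0,0,0,0,0.116,0.03],[0,0,0,0,0,0.1187,0.03],[0,0,0,0,0,0.12,0.03]])

```text
clock: 5.45
eef_pos: [481.5, 113.4, 48.7]
tcp_rot: [3.14, 0.002, 2.387]
contact_force: [4.5, -3.3, 1.4]
opening: 0.517
grasp_force: 25.4
```

To row units: -0.13 m / 0.75 = -0.1733, -0.08 m / 0.75 = -0.1067.

move_arm(motion=[[0,0,0,0,0,0,0.055],[0,0,0,0,0,0,0.055],[0,0,0,0,0,0,0.055],[0,0,0,0,0,-0.04,0.06],[0,0,0,0,0,-0.1067,0.065],[0,0,0,0,0,-0.1733,0.065]])

```text
clock: 6.2
eef_pos: [479.4, 112.7, 179.5]
tcp_rot: [-3.141, -0.001, 2.387]
contact_force: [0.0, 0.2, -0.1]
opening: 0.76
grasp_force: 0.0
```

```bash
python3 - <<'E'
from h import *
r=np.radians
print(tool()[0]);p,d,P=cloud("wrist");np.savez("w3.npz",p=p,P=P);cv2.imwrite("pics/w3.png",p[:,:,::-1])
x,y,z=P[...,0],P[...,1],P[...,2]
hsv=cv2.cvtColor(p,cv2.COLOR_RGB2HSV);h,s,v=[hsv[...,i].astype(int) for i in range(3)]
red=((h<8)|(h>172))&(s>100)&(z>66)&(z<90)
k,l,st,_=cv2.connectedComponentsWithStats(red.astype(np.uint8))
for i in range(1,k):
    if st[i,4]<150: continue
    q=P[l==i];rr=cv2.minAreaRect(q[:,:2].astype(np.float32));a=rr[2]+(90 if rr[1][1]>rr[1][0] else 0)
    print("carton",np.round(rr[0],1),np.round(rr[1],1),"deg",round((a+90)%180-90,1),np.median(q[:,2]))
go(542.5,360.3,130,r(91.3))
E
```

```text
[479.43397018 112.72301468 179.50133916]
carton [447.5 282.7] [45.7 22.3] deg 23.2 75.48113915031007
carton [483.6 115.1] [44.  22.5] deg 46.2 87.67452188753289
carton [650.9 139.4] [18.2  4.7] deg 57.4 81.62792078193164
turn [0.008 0.001 0.793] shift [0.1258 0.2203 0.0566] rows>= 5.0
```

To row units: 0.22 m / 0.75 = 0.2933, 0.176 m / 0.75 = 0.2347, 0.793 rad / 2.0944 = 0.3786.

move_arm(motion=[[0,0,0.0764,0.0333,0.0587,0.0147,0.06],[0,0,0.1528,0.0667,0.1173,0.0293,0.06],[0,0,0.2292,0.1,0.176,0.044,0.06],[0,0,0.3056,0.1333,0.2347,0.06,0.06],[0,0,0.3786,0.168,0.2933,0.076,0.06],[0,0,0.3786,0.168,0.2933,0.076,0.06],[0,0,0.3786,0.168,0.2933,0.076,0.06]])

```text
clock: 7.12
eef_pos: [538.3, 358.9, 120.7]
tcp_rot: [-3.14, 0.001, 1.596]
contact_force: [0.3, -0.7, -0.5]
opening: 0.702
grasp_force: 0.0
```

```bash
python3 - <<'E'
from h import *
r=np.radians
print(tool()[0])
go(542.5,360.3,35,r(91.3))
p,d,P=cloud("wrist");cv2.imwrite("pics/w4.png",p[:,:,::-1])
E
```

```text
[538.2529205  358.88141834 120.6575217 ]
turn [-0.001  0.001  0.002] shift [0.0014 0.0044 0.0857] rows>= 2.0
```

View pics/w4.png

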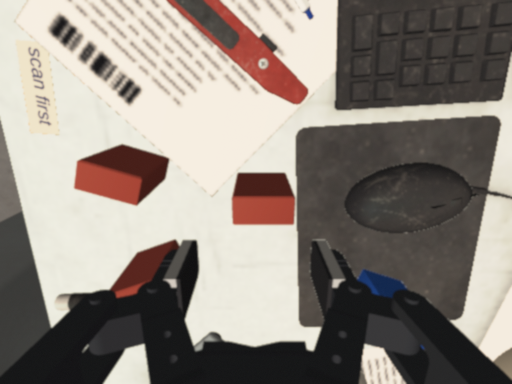

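The wrist view shows the carton at (263,198) between the fingers, and the mouse at (410,197) well clear. I descend with a 4 mm correction.

To row units: 0.085 m / 0.75 = 0.1133, 0.001 m / 0.75 = 0.0013.

move_arm(motion=[[0,0,0,0.0013,0.0053,0.04,0.06],[0,0,0,0.0013,0.0053,0.08,0.06],[0,0,0,0.0013,0.0053,0.1067,0.06],[0,0,0,0.0013,0.0053,0.1133,0.06],[0,0,0,0.0013,0.0053,0.1133,0.03],[0,0,0,0.0013,0.0053,0.1133,0.03],[0,0,0,0.0013,0.0053,0.1133,0.03],[0,0,0,0.0013,0.0053,0.1133,0.03]])

```text
clock: 8.18
eef_pos: [543.0, 360.6, 36.7]
tcp_rot: [3.141, -0.0, 1.594]
contact_force: [-1.2, -0.2, -0.4]
opening: 0.524
grasp_force: 27.0
```

```bash
python3 - <<'E'
from h import *
r=np.radians
print(tool()[0])
go(498.1,97.1,150,r(136.75))
E
```

```text
[543.02595123 360.56154902  36.70826618]
turn [ 0.001 -0.    -0.793] shift [-0.2623 -0.0509 -0.1134] rows>= 5.0
```

To row units: -0.262 m / 0.75 = -0.3493, -0.21 m / 0.75 = -0.28, -0.793 rad / 2.0944 = -0.3786.

move_arm(motion=[[0,0,0,0,0,-0.0733,0.03],[0,0,0,0,0,-0.1467,0.03],[0,0,-0.0764,-0.0693,-0.0133,-0.1507,0.03],[0,0,-0.1528,-0.1387,-0.0267,-0.1507,0.03],[0,0,-0.2292,-0.2093,-0.04,-0.1507,0.03],[0,0,-0.3056,-0.28,-0.0533,-0.1507,0.03],[0,0,-0.3786,-0.3493,-0.068,-0.1507,0.03],[0,0,-0.3786,-0.3493,-0.068,-0.1507,0.03]])

```text
clock: 9.18
eef_pos: [496.8, 94.4, 149.4]
tcp_rot: [-3.141, -0.0, 2.386]
contact_force: [-0.8, 0.8, -0.5]
opening: 0.523
grasp_force: 27.1
```

move_arm(motion=[[0,0,0,0,0,0,0.03],[0,0,0,0,0,0,0.03],[0,0,0,0,0,0,0.03]])

```text
clock: 9.55
eef_pos: [498.1, 98.2, 149.2]
tcp_rot: [3.142, -0.0, 2.388]
contact_force: [-0.7, -0.1, -1.2]
opening: 0.52
grasp_force: 27.1
```

```bash
python3 - <<'E'
from h import *
r=np.radians
print(tool()[0])
go(498.3,96.9,50,r(136.75))
p,d,P=cloud("wrist");cv2.imwrite("pics/w5.png",p[:,:,::-1])
E
```

```text
[498.0859855   98.21562473 149.22525479]
turn [ 0.    -0.     0.001] shift [-0.0011 -0.0008  0.0992] rows>= 2.0
```

View pics/w5.png

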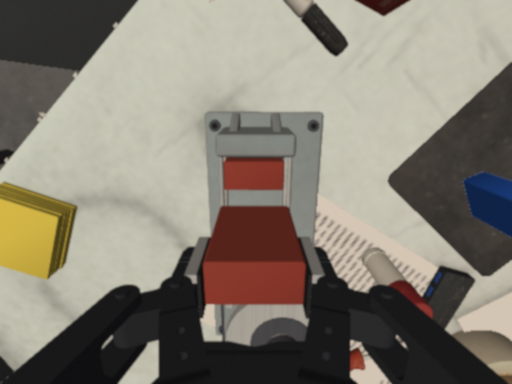

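The first carton stands upright against the backstop at (253,173). I lower the second one beside it.

To row units: 0.1 m / 0.75 = 0.1333, 0.099 m / 0.75 = 0.132.

move_arm(motion=[[0,0,0,-0.0027,-0.0013,0.0533,0.03],[0,0,0,-0.0027,-0.0013,0.1,0.03],[0,0,0,-0.0027,-0.0013,0.12,0.03],[0,0,0,-0.0027,-0.0013,0.128,0.03],[0,0,0,-0.0027,-0.0013,0.132,0.03],[0,0,0,-0.0027,-0.0013,0.1333,0.03],[0,0,0,-0.0027,-0.0013,0.1333,0.03]])

```text
clock: 10.48
eef_pos: [499.2, 95.3, 49.9]
tcp_rot: [3.141, 0.001, 2.387]
contact_force: [-0.3, 0.9, -0.6]
opening: 0.524
grasp_force: 27.1
```

To row units: -0.1 m / 0.75 = -0.1333, -0.08 m / 0.75 = -0.1067.

move_arm(motion=[[0,0,0,0,0,0,0.055],[0,0,0,0,0,0,0.055],[0,0,0,0,0,0,0.055],[0,0,0,0,0,-0.04,0.06],[0,0,0,0,0,-0.1067,0.065],[0,0,0,0,0,-0.1333,0.065],[0,0,0,0,0,-0.1333,0.065],[0,0,0,0,0,-0.1333,0.065]])

```text
clock: 11.48
eef_pos: [498.1, 95.1, 148.4]
tcp_rot: [-3.141, -0.001, 2.387]
contact_force: [-0.3, -0.5, 0.7]
opening: 0.758
grasp_force: 0.0
```

```bash
cat >> h.py <<'E'
def reds(n="wrist"):
    p,d,P=cloud(n);z=P[...,2];cv2.imwrite("pics/last.png",p[:,:,::-1])
    hsv=cv2.cvtColor(p,cv2.COLOR_RGB2HSV);h,s,v=[hsv[...,i].astype(int) for i in range(3)]
    red=((h<8)|(h>172))&(s>100)&(z>66)&(z<90)
    k,l,st,_=cv2.connectedComponentsWithStats(red.astype(np.uint8))
    n0=np.array([501.4,94.0]);a0=np.radians(46.75);M=np.array([[np.cos(a0),np.sin(a0)],[-np.sin(a0),np.cos(a0)]])
    for i in range(1,k):
        if st[i,4]<150: continue
        q=P[l==i];rr=cv2.minAreaRect(q[:,:2].astype(np.float32));a=rr[2]+(90 if rr[1][1]>rr[1][0] else 0)
        print("carton",np.round(rr[0],1),np.round(rr[1],1),"deg",round((a+90)%180-90,1),"z",np.median(q[:,2]).round(1),"press xy",(M@(np.array(rr[0])-n0)).round(1))
E
python3 - <<'E'
from h import *
r=np.radians
print(tool()[0]);reds()
go(434.4,377.8,130,r(74.8))
E
```

```text
[498.11144229  95.09446282 148.44256619]
carton [488.  105.1] [45.3 47.3] deg -43.6 z 81.2 press xy [-1.1 17.4]
carton [646.7 133.5] [24.2  8.5] deg 81.6 z 72.7 press xy [128.3 -78.8]
turn [-0.002 -0.     1.081] shift [0.24   0.1625 0.0182] rows>= 6.0
```

To row units: 0.24 m / 0.75 = 0.32, 0.1625 m / 0.75 = 0.2167, 1.081 rad / 2.0944 = 0.5161.

move_arm(motion=[[0,0,0.0859,0.0533,0.036,0.004,0.065],[0,0,0.1719,0.1067,0.072,0.008,0.065],[0,0,0.2578,0.16,0.108,0.012,0.065],[0,0,0.3438,0.2133,0.144,0.016,0.065],[0,0,0.4297,0.2667,0.18,0.02,0.065],[0,0,0.5161,0.32,0.2167,0.024,0.065],[0,0,0.5161,0.32,0.2167,0.024,0.065],[0,0,0.5161,0.32,0.2167,0.024,0.065]])

```text
clock: 12.52
eef_pos: [434.5, 377.1, 130.0]
tcp_rot: [-3.14, 0.002, 1.309]
contact_force: [0.2, -0.1, 0.0]
opening: 0.759
grasp_force: 0.0
```

move_arm(motion=[[0,0,0,0,0,0,0.065],[0,0,0,0,0,0,0.065]])

```text
clock: 12.78
eef_pos: [435.5, 377.0, 131.3]
tcp_rot: [-3.141, 0.0, 1.305]
contact_force: [0.7, -0.4, -0.7]
opening: 0.756
grasp_force: 0.0
```

```bash
python3 - <<'E'
from h import *
r=np.radians
print(tool()[0]);reds()
go(434.4,377.8,35.5,r(74.8))
E
```

```text
[435.54239611 376.97596594 131.26691652]
carton [435.4 379.7] [22.5 43.9] deg -15.7 z 69.7 press xy [162.9 243.9]
carton [443.6 284.3] [44.4 23.1] deg 22.4 z 69.8 press xy [ 99.  172.5]
turn [ 0.  0. -0.] shift [ 0.0003 -0.0013  0.0959] rows>= 2.0
```

To row units: 0.095 m / 0.75 = 0.1267, -0.001 m / 0.75 = -0.0013.

move_arm(motion=[[0,0,0,0.002,-0.0013,0.0533,0.065],[0,0,0,0.002,-0.0013,0.1067,0.065],[0,0,0,0.002,-0.0013,0.1267,0.065],[0,0,0,0.002,-0.0013,0.1267,0.065],[0,0,0,0.002,-0.0013,0.1267,0.03],[0,0,0,0.002,-0.0013,0.1267,0.03],[0,0,0,0.002,-0.0013,0.1267,0.03],[0,0,0,0.002,-0.0013,0.1267,0.03]])

```text
clock: 13.82
eef_pos: [435.6, 380.5, 37.8]
tcp_rot: [3.14, -0.002, 1.306]
contact_force: [0.9, -0.4, 7.7]
opening: 0.521
grasp_force: 28.8
```

```bash
python3 - <<'E'
from h import *
r=np.radians
print(tool()[0])
go(515.6,80.6,160,r(136.75))
E
```

```text
[435.59146533 380.48780745  37.77151666]
turn [ 3.000e-03 -1.000e-03 -1.081e+00] shift [-0.2682  0.1559 -0.1226] rows>= 6.0
```

To row units: -0.268 m / 0.75 = -0.3573, -0.223 m / 0.75 = -0.2973, -1.081 rad / 2.0944 = -0.5161.

move_arm(motion=[[0,0,0,0,0,-0.0733,0.03],[0,0,0,0,0,-0.1467,0.03],[0,0,-0.0859,-0.06,0.0347,-0.1627,0.03],[0,0,-0.1719,-0.12,0.0693,-0.1627,0.03],[0,0,-0.2578,-0.1787,0.104,-0.1627,0.03],[0,0,-0.3438,-0.2387,0.1387,-0.1627,0.03],[0,0,-0.4297,-0.2973,0.1733,-0.1627,0.03],[0,0,-0.5161,-0.3573,0.208,-0.1627,0.03]])

```text
clock: 14.82
eef_pos: [514.9, 81.0, 158.9]
tcp_rot: [3.141, 0.001, 2.384]
contact_force: [0.5, 0.1, -0.6]
opening: 0.523
grasp_force: 27.8
```

move_arm(motion=[[0,0,0,0,0,0,0.03],[0,0,0,0,0,0,0.03],[0,0,0,0,0,0,0.03],[0,0,0,0,0,0,0.03]])

```text
clock: 15.32
eef_pos: [514.3, 83.5, 158.3]
tcp_rot: [3.142, -0.0, 2.379]
contact_force: [0.2, 0.1, -0.8]
opening: 0.527
grasp_force: 27.8
```

```bash
python3 - <<'E'
from h import *
r=np.radians
print(tool()[0])
p,d,P=cloud("wrist");cv2.imwrite("pics/w6.png",p[:,:,::-1])
x,y,z=P[...,0]-501.4,P[...,1]-94,P[...,2];a=r(46.75);X,Y=np.cos(a)*x+np.sin(a)*y,-np.sin(a)*x+np.cos(a)*y
hsv=cv2.cvtColor(p,cv2.COLOR_RGB2HSV);h,s,v=[hsv[...,i].astype(int) for i in range(3)]
red=((h<8)|(h>172))&(s>100)&(abs(X)<35)&(Y>-50)&(Y<50)
for lo,hi in((76,90),(150,230)):
    m=red&(z>lo)&(z<hi);print(lo,m.sum(),np.percentile(z[m],50),"X",np.percentile(X[m],[1,99]),"Y",np.percentile(Y[m],[1,99]))
m=red&(z>110)
top=np.percentile(z[m],98);m&=z>top-4;print("held top",top,"X",np.percentile(X[m],[1,99]),"Y",np.percentile(Y[m],[1,99]))
go(515.6,80.6,50,r(136.75))
E
```

```text
[514.29436099  83.49192275 158.30523821]
76 3355 81.54297511559196 X [-22.58337426  20.9416008 ] Y [-5.79587625 40.46509762]
150 7685 189.5210680438937 X [-21.83105139  22.60728136] Y [-27.28735416  -5.40345562]
held top 191.26891957361227 X [-21.90706733  22.64635838] Y [-27.61482188  -5.59952037]
turn [ 0.    -0.    -0.007] shift [-0.0028 -0.0012  0.1083] rows>= 2.0
```

To row units: 0.109 m / 0.75 = 0.1453, -0.0035 m / 0.75 = -0.0047.

move_arm(motion=[[0,0,0,-0.0047,-0.0007,0.04,0.03],[0,0,0,-0.0047,-0.0007,0.0867,0.03],[0,0,0,-0.0047,-0.0007,0.12,0.03],[0,0,0,-0.0047,-0.0007,0.1347,0.03],[0,0,0,-0.0047,-0.0007,0.1413,0.03],[0,0,0,-0.0047,-0.0007,0.1453,0.03],[0,0,0,-0.0047,-0.0007,0.1453,0.03]])

```text
clock: 16.25
eef_pos: [517.2, 79.9, 49.9]
tcp_rot: [3.141, 0.001, 2.379]
contact_force: [0.5, 0.5, -1.5]
opening: 0.525
grasp_force: 27.8
```

To row units: -0.17 m / 0.75 = -0.2267, -0.13 m / 0.75 = -0.1733.

move_arm(motion=[[0,0,0,0,0,0,0.055],[0,0,0,0,0,0,0.055],[0,0,0,0,0,0,0.055],[0,0,0,0,0,-0.04,0.06],[0,0,0,0,0,-0.1067,0.06],[0,0,0,0,0,-0.1733,0.06],[0,0,0,0,0,-0.2267,0.06],[0,0,0,0,0,-0.2267,0.06]])

```text
clock: 17.25
eef_pos: [518.7, 80.1, 222.6]
tcp_rot: [3.137, 0.004, 2.378]
contact_force: [0.0, -0.2, -0.3]
opening: 0.706
grasp_force: 0.0
```

move_arm(motion=[[0,0,0,0,0,0,0.06],[0,0,0,0,0,0,0.06],[0,0,0,0,0,0,0.06]])

```text
clock: 17.62
eef_pos: [516.1, 79.7, 218.1]
tcp_rot: [-3.14, -0.001, 2.379]
contact_force: [0.6, 0.0, -0.4]
opening: 0.699
grasp_force: 0.0
```

```bash
python3 - <<'E'
from h import *
print(tool()[0]);reds()
E
```

```text
[516.11511401  79.68777163 218.12565945]
carton [479.6 114.3] [44.2 21.7] deg 46.6 z 81.7 press xy [-0.2 29.8]
carton [507.   87.6] [45.5 48.2] deg -43.2 z 81.7 press xy [-0.8 -8.5]
carton [647.  132.3] [23.4  7.9] deg 89.2 z 78.7 press xy [127.7 -79.8]
```

View pics/last.png

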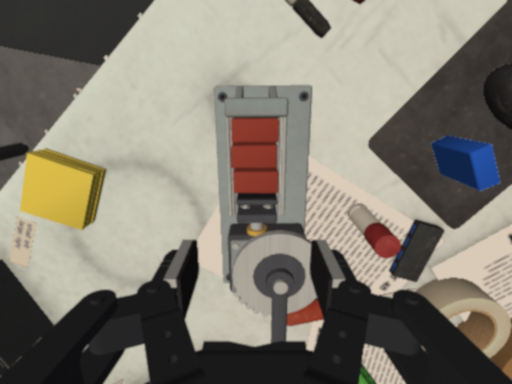

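The three cartons stand at (255,130), (253,155) and (255,180), with the pad at (256,205) and the lever pointing home at (280,310). Next I find the knob and check for tall things around it.

```bash
python3 - <<'E'
from h import *
f=np.load("scene.npz");P=f["P"];x,y,z=P[...,0],P[...,1],P[...,2]
for lo in (60,145):
  m=(z>lo)&(z<400)&(x>560)&(x<900)&(y>-320)&(y<60);H,_,_=np.histogram2d(x[m],y[m],bins=[range(560,901,40),range(-320,61,40)]);print(lo,"\n",H.astype(int))
go(728.6,-85.8,225,np.radians(136.75))
E
```

```text
60 
 [[  0   0   0   0   0   0   0 144 174]
 [ 11   0   0   0   0   0   3 182 165]
 [460  35   0   0   0   0  28 166  52]
 [431   2   0   0   0  57 104   6   0]
 [160   0   0   0   0 115  21   0   0]
 [100   0   0   0   0   0   0   0   0]
 [ 41   0   0   0   0   0   0   0   0]
 [  0   0   0   0   0   0   0   0   0]]
145 
 [[  0   0   0   0   0   0   0   0   0]
 [  0   0   0   0   0   0   0   0   0]
 [  0   0   0   0   0   0   0   0   0]
 [112   0   0   0   0   0   0   0   0]
 [160   0   0   0   0   0   0   0   0]
 [100   0   0   0   0   0   0   0   0]
 [ 41   0   0   0   0   0   0   0   0]
 [  0   0   0   0   0   0   0   0   0]]
turn [-0.001 -0.001 -0.008] shift [-0.2678  0.0271 -0.007 ] rows>= 5.0
```

To row units: -0.268 m / 0.75 = -0.3573, -0.007 m / 0.75 = -0.0093, -0.008 rad / 2.0944 = -0.0038.

move_arm(motion=[[0,0,0,-0.072,0.0067,-0.0093,0.06],[0,0,0,-0.144,0.0133,-0.0093,0.06],[0,0,0,-0.2133,0.0213,-0.0093,0.06],[0,0,0,-0.2853,0.0293,-0.0093,0.06],[0,0,-0.0038,-0.3573,0.036,-0.0093,0.06],[0,0,-0.0038,-0.3573,0.036,-0.0093,0.06],[0,0,-0.0038,-0.3573,0.036,-0.0093,0.06],[0,0,-0.0038,-0.3573,0.036,-0.0093,0.06]])

```text
clock: 18.68
eef_pos: [728.2, -85.1, 226.2]
tcp_rot: [-3.141, -0.001, 2.387]
contact_force: [0.1, -0.3, -0.0]
opening: 0.702
grasp_force: 0.0
```

```bash
python3 - <<'E'
from h import *
print(tool()[0])
p,d,P=cloud("wrist");cv2.imwrite("pics/w7.png",p[:,:,::-1])
x,y,z=P[...,0]-501.4,P[...,1]-94,P[...,2];a=np.radians(46.75);X,Y=np.cos(a)*x+np.sin(a)*y,-np.sin(a)*x+np.cos(a)*y
m=(z>132)&(z<146)&(Y>-320)&(Y<-260)&(abs(X-24)<30);print("knob top",m.sum(),np.median(z[m]),cv2.minEnclosingCircle(np.stack([X[m],Y[m]],-1).astype(np.float32)),P[m][:,:2].mean(0))
m=(z>86)&(z<94)&(Y<-200)&(Y>-275)&(abs(X-24)<25);print("bar",m.sum(),np.polyfit(Y[m],X[m],1),np.median(z[m]),X[m].mean())
m=(z>93)&(z<104)&(Y<-100)&(Y>-170)&(abs(X-24)<30);print("hub",m.sum(),X[m].mean(),Y[m].mean())
E
```

```text
[728.20181612 -85.06107821 226.166407  ]
knob top 535 137.3410129630536 ((25.62791633605957, -289.5274658203125), 11.517274856567383) [728.85835208 -84.88198432]
bar 1530 [-6.76599163e-04  2.53780395e+01] 89.66998427514432 25.537514930233915
hub 231 25.754676775110173 -137.89484445636197
```

View pics/w7.png

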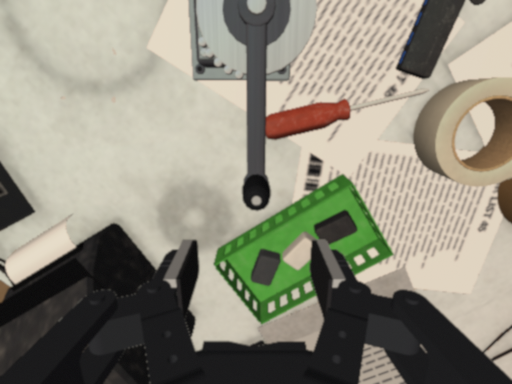

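The knob is at (256,190) in this view, which is (728.9, −84.9) in the world with its top at about 138. The bar runs straight back to the hub. I descend and grip.

To row units: 0.127 m / 0.75 = 0.1693, 0.115 m / 0.75 = 0.1533.

move_arm(motion=[[0,0,0,0,0.0007,0.0533,0.06],[0,0,0,0,0.0007,0.1133,0.06],[0,0,0,0,0.0007,0.1533,0.06],[0,0,0,0,0.0007,0.1693,0.06],[0,0,0,0,0.0007,0.1693,0.06],[0,0,0,0,0.0007,0.1693,0.06]])

```text
clock: 19.48
eef_pos: [730.4, -85.5, 101.1]
tcp_rot: [3.14, 0.002, 2.387]
contact_force: [0.4, 0.3, 0.6]
opening: 0.699
grasp_force: 0.0
```

move_arm(motion=[[0,0,0,0,0,0,0.015],[0,0,0,0,0,0,0.015],[0,0,0,0,0,0,0.015],[0,0,0,0,0,0,0.015],[0,0,0,0,0,0,0.015],[0,0,0,0,0,0,0.015]], grip_force=40)

```text
clock: 20.23
eef_pos: [730.5, -85.1, 100.5]
tcp_rot: [3.14, 0.001, 2.387]
contact_force: [1.5, 3.9, 6.7]
opening: 0.282
grasp_force: 39.2
```

```bash
cat >> h.py <<'E'
PIV=np.array([616.0,21.3]);A0=np.radians(46.75)
def lever():
    p=tool()[0];d=p[:2]-PIV;x=np.cos(A0)*d[0]+np.sin(A0)*d[1];y=-np.sin(A0)*d[0]+np.cos(A0)*d[1]
    return np.arctan2(-x,-y),np.hypot(x,y)
def kpos(th): 
    l=155*np.array([-np.sin(th),-np.cos(th)]);return PIV+np.array([np.cos(A0)*l[0]-np.sin(A0)*l[1],np.sin(A0)*l[0]+np.cos(A0)*l[1]])
def arc(t0,ths,rad=155):
    """rows (tool axes at lever angle t0, tool yaw = A0+90deg-t0): turn about z = +dtheta; shift"""
    for t in ths:
        d=kpos(t)-kpos(t0);yaw=A0+np.pi/2-t0;ex=np.array([np.cos(yaw),np.sin(yaw)]);ey=np.array([np.sin(yaw),-np.cos(yaw)])
        print(round(t,3),"turn z",round(t-t0,3),"x",round(d@ex/1000,4),"y",round(d@ey/1000,4))
E
python3 - <<'E'
from h import *
s=sensors.sense();print(tool()[0],s["contact_force"],s["opening"],lever())
arc(0,[.05,.1,.15,.2,.25,.3,.35,.4])
E
```

```text
[730.49208662 -85.08260082 100.45204697] [1.4882469  3.87767204 6.68811744] 0.2823738045768097 (np.float64(-0.006155578199099239), np.float64(156.28722166185517))
0.05 turn z 0.05 x 0.0002 y -0.0077
0.1 turn z 0.1 x 0.0008 y -0.0155
0.15 turn z 0.15 x 0.0017 y -0.0232
0.2 turn z 0.2 x 0.0031 y -0.0308
0.25 turn z 0.25 x 0.0048 y -0.0383
0.3 turn z 0.3 x 0.0069 y -0.0458
0.35 turn z 0.35 x 0.0094 y -0.0531
0.4 turn z 0.4 x 0.0122 y -0.0604
```

To row units: -0.0308 m / 0.75 = -0.0411, -0.0232 m / 0.75 = -0.0309, 0.2 rad / 2.0944 = 0.0955.

move_arm(motion=[[0,0,0.0239,0.0003,-0.0103,0,0.015],[0,0,0.0477,0.0011,-0.0207,0,0.015],[0,0,0.0716,0.0023,-0.0309,0,0.015],[0,0,0.0955,0.0041,-0.0411,0,0.015],[0,0,0.0955,0.0041,-0.0411,0,0.015],[0,0,0.0955,0.0041,-0.0411,0,0.015]])

```text
clock: 20.98
eef_pos: [707.1, -105.4, 100.4]
tcp_rot: [3.139, 0.001, 2.186]
contact_force: [0.7, 3.9, 6.3]
opening: 0.285
grasp_force: 39.5
```

```bash
python3 - <<'E'
from h import *
s=sensors.sense();print(tool()[0],tool()[1].as_euler("xyz"),s["contact_force"],s["opening"],lever())
arc(0.2,[.25,.3,.35,.4,.45,.5,.55,.6,.65,.7,.75,.8])
E
```

```text
[ 707.08013775 -105.3548757   100.41360909] [3.13932915e+00 9.22156989e-04 2.18644867e+00] [0.73348263 3.9452805  6.34329901] 0.28518198205602935 (np.float64(0.1924977368831025), np.float64(156.00336223972795))
0.25 turn z 0.05 x 0.0002 y -0.0077
0.3 turn z 0.1 x 0.0008 y -0.0155
0.35 turn z 0.15 x 0.0017 y -0.0232
0.4 turn z 0.2 x 0.0031 y -0.0308
0.45 turn z 0.25 x 0.0048 y -0.0383
0.5 turn z 0.3 x 0.0069 y -0.0458
0.55 turn z 0.35 x 0.0094 y -0.0531
0.6 turn z 0.4 x 0.0122 y -0.0604
0.65 turn z 0.45 x 0.0154 y -0.0674
0.7 turn z 0.5 x 0.019 y -0.0743
0.75 turn z 0.55 x 0.0229 y -0.081
0.8 turn z 0.6 x 0.0271 y -0.0875
```

One click so far. I continue to 0.6 and check.

To row units: -0.0604 m / 0.75 = -0.0805, -0.0308 m / 0.75 = -0.0411, 0.4 rad / 2.0944 = 0.191.

move_arm(motion=[[0,0,0.032,0.0005,-0.0139,0,0.015],[0,0,0.0635,0.0019,-0.0275,0,0.015],[0,0,0.0955,0.0041,-0.0411,0,0.015],[0,0,0.1275,0.0073,-0.0545,0,0.015],[0,0,0.159,0.0113,-0.0676,0,0.015],[0,0,0.191,0.0163,-0.0805,0,0.015],[0,0,0.191,0.0163,-0.0805,0,0.015],[0,0,0.191,0.0163,-0.0805,0,0.015]])

```text
clock: 21.98
eef_pos: [651.1, -130.0, 100.4]
tcp_rot: [3.138, -0.0, 1.786]
contact_force: [3.6, 6.6, 6.1]
opening: 0.285
grasp_force: 40.1
```

```bash
python3 - <<'E'
from h import *
s=sensors.sense();print(tool()[0],tool()[1].as_euler("xyz"),s["contact_force"],s["opening"],lever())
arc(0.6,[.65,.7,.75,.8])
E
```

```text
[ 651.0574052  -130.02176686  100.41258959] [ 3.13846181e+00 -2.32395535e-04  1.78621641e+00] [3.624941   6.62470876 6.08836464] 0.28516240452046093 (np.float64(0.5882831847227916), np.float64(155.32964554374988))
0.65 turn z 0.05 x 0.0002 y -0.0077
0.7 turn z 0.1 x 0.0008 y -0.0155
0.75 turn z 0.15 x 0.0017 y -0.0232
0.8 turn z 0.2 x 0.0031 y -0.0308
```

To row units: -0.0323 m / 0.75 = -0.0431, -0.0308 m / 0.75 = -0.0411, 0.21 rad / 2.0944 = 0.1003.

move_arm(motion=[[0,0,0.0191,0.0001,-0.0083,0,0.015],[0,0,0.0382,0.0007,-0.0165,0,0.015],[0,0,0.0573,0.0015,-0.0248,0,0.015],[0,0,0.0764,0.0027,-0.0329,0,0.015],[0,0,0.0955,0.0041,-0.0411,0,0.015],[0,0,0.1003,0.0045,-0.0431,0,0.015],[0,0,0.1003,0.0045,-0.0431,0,0.015],[0,0,0.1003,0.0045,-0.0431,0,0.015]])

```text
clock: 22.98
eef_pos: [620.0, -133.5, 100.5]
tcp_rot: [3.136, -0.001, 1.576]
contact_force: [7.8, 7.6, 2.9]
opening: 0.279
grasp_force: 40.1
```

move_arm(motion=[[0,0,0,0,0,0,0.015],[0,0,0,0,0,0,0.015],[0,0,0,0,0,0,0.015],[0,0,0,0,0,0,0.015]])

```text
clock: 23.48
eef_pos: [620.0, -133.5, 100.5]
tcp_rot: [3.136, -0.001, 1.576]
contact_force: [8.1, 7.1, 3.1]
opening: 0.285
grasp_force: 40.1
```

```bash
python3 - <<'E'
from h import *
s=sensors.sense();print(tool()[0],s["contact_force"],s["opening"],s["grasp_force"],lever(),s["qvel"].round(3))
p,_,P=cloud("scene");cv2.imwrite("pics/end.png",cv2.resize(p[170:300,180:420,::-1],(800,433),interpolation=cv2.INTER_CUBIC))
p,_,P=cloud("wrist");cv2.imwrite("pics/endw.png",p[:,:,::-1])
x,y,z=P[...,0]-501.4,P[...,1]-94,P[...,2];X,Y=np.cos(A0)*x+np.sin(A0)*y,-np.sin(A0)*x+np.cos(A0)*y
hsv=cv2.cvtColor(p,cv2.COLOR_RGB2HSV);h,s,v=[hsv[...,i].astype(int) for i in range(3)]
m=((h<8)|(h>172))&(s>100)&(abs(X)<35)&(Y>-60)&(Y<50)&(z>76);print(m.sum(), np.percentile(z[m],[5,50,95]) if m.any() else "",np.percentile(X[m],[1,99]),np.percentile(Y[m],[1,99]))
E
```

```text
[ 619.99207941 -133.53521239  100.45544432] [8.09993231 7.08877013 3.13003718] 0.28538498912414345 40.13351082801819 (np.float64(0.7901643741894145), np.float64(154.88666725792655)) [-0.    -0.    -0.001  0.    -0.    -0.001]Traceback (most recent call last):
  File "<stdin>", line 7, in <module>
    return _quantile_unchecked(
        a, q, axis, out, overwrite_input, method, keepdims, weights)
    return _ureduce(a,
                    func=_quantile_ureduce_func,
    ...<5 lines>...
                    overwrite_input=overwrite_input,
                    method=method)
    r = func(a, **kwargs)
    result = _quantile(arr,
                       quantiles=q,
    ...<2 lines>...
                       out=out,
                       weights=wgt)
    slices_having_nans = np.isnan(arr[-1, ...])
                                  ~~~^^^^^^^^^
IndexError: index -1 is out of bounds for axis 0 with size 0
```

View pics/end.png

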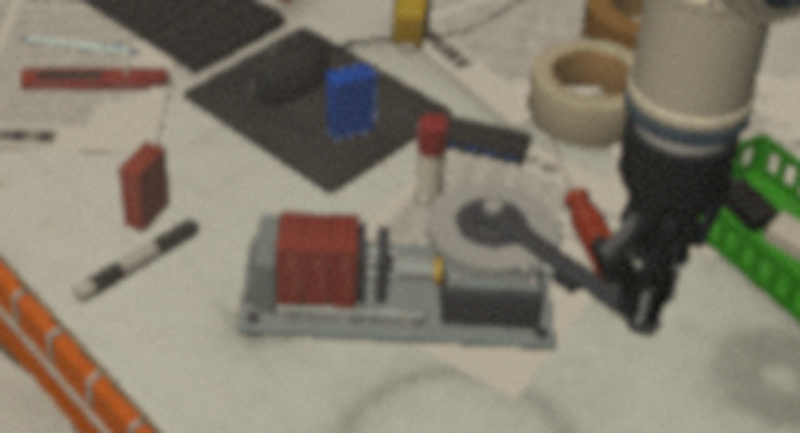

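The row is closed up at (318,260) and the pad at (372,265) bears on it. The lever is held at 0.79 rad and the fourth carton stands at (145,187). I hand the job in.

```bash
python3 -c "
from rig import order
print(order.sign_off())"
```

```text
the job is handed in; nothing more can be done
None
```

Three cartons are squeezed upright in the nest, and the fourth stands on the bench. I placed the lever at about 0.79 rad, the fourth notch, from its angle, without sensing each click. The gripper is still holding the knob, and the job is handed in.

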